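Spread a snap ring onto the axle of a whirling table and hold it

TASK

Take the snap-ring pliers off their wooden rest by the two handles and squeeze the handles right together, so that the ring on their tips spreads; then bring the spread ring over the top of the upright axle of the whirling table and gently slide it down until it is level with the groove. Finish while still holding the pliers there: handles fully squeezed, pliers level, the ring centred around the groove without touching the axle, and nothing but the gripper carrying the pliers. Leave the bottle, slide box and spatula where they are.

Things in the scene. Friction and masses are not known exactly. Their poses are not given: they have to be found in the camera images.
- pliers: Loose snap-ring pliers, level in their rest, about 185 g; a snap ring is on their tips and stays there. Origin: the gripping place, midway between the two black rubber handles and half-way up them; x runs along the pliers to the ring, y across the handles, z up. Handles 16 mm high, from x = -45 to +35 mm; pivot at x = 52 mm, 20 mm high. Centre of mass near x = 34 mm. Grip from above, fingers closing along y.
- handle_l (a joint): Squeeze of the handles: 0 relaxed, 0.2 rad at the stop; both handles turn alike and spread the ring. Over their outsides, relaxed: 57 mm at the pliers' origin, 61 mm 11 mm behind it; at the stop they are parallel, 36 mm over the outsides. A spring resists: about 6 N per finger at first, 15 N at the stop; grip with about 40 N.
- ring_center (a point): Centre of the snap ring, 105 mm ahead of the pliers' origin and 20 mm lower; axes as the pliers. The ring is a steel C, 4 mm thick, about 41 mm long and 36 mm wide, its eyes towards the pliers. Relaxed, its arms come within 9.3 mm of this point, in the way of the axle; fully squeezed, it leaves a free circle of at least 14 mm radius about this point.
- rest: Fixed wooden rest of the pliers: base plate 125 x 100 x 8 mm, origin under its centre, and two cross bars 14 mm wide, centred 46 mm before and behind the centre, tops 45 mm above the bench. The handles are free for the fingers between the bars.
- machine: Fixed whirling table: origin on the bench under the axle. Grey base 30 mm high, 110 mm wide, reaching from 65 mm behind the axle to 130 mm ahead of it along its x axis; a pulley of 72 mm diameter up to 75 mm height and a brass collar of 32 mm diameter up to 90 mm sit round the axle; a crank disc of 64 mm diameter, 88 mm along x, whose handle ends 72 mm above the bench.
- groove (a point): Centre of the groove in the axle, on the axle's centre line, 110 mm above the bench. The axle is upright, 20 mm in diameter; the groove is 6 mm wide and 15 mm in diameter. The axle ends 20 mm above this point (chamfered), and the brass collar begins 20 mm below it.
- bottle: Amber bottle, bystander, 60 mm diameter, 135 mm high, standing; origin under its centre.
- slide_box: White box for microscope slides, bystander, 45 x 80 x 28 mm; origin under its centre.
- spatula: Spatula with a handle, bystander, 180 mm long, lying flat.
Mind the look-alikes: they are no part of the job. What is shaped like the pliers but turquoise is not meant. There is more than one size of the rest; the job needs the larger.

How it is judged:
On the way:
1. the ring is spread and held above the top of the axle, over it (value of joint handle_l above 0.16 rad and z of ring_center in the frame of groove above 0.022 m and horizontal distance between ring_center and groove below 0.02 m and contact force between the fingers and pliers above 3 N), for 0.1 s.
At the end, for the whole second after the job is handed in: The ring's centre is within 4 mm sideways and 3.5 mm in height of the groove's centre, the handles are squeezed to more than 0.17 rad, the pliers are level within 0.12 rad and held by the fingers, and touch neither the machine (under 1 N) nor the rest (horizontal distance between ring_center and groove below 0.004 m and z of ring_center in the frame of groove between -0.0035 and 0.0035 m and value of joint handle_l above 0.17 rad and angle between pliers's own z axis and vertical below 0.12 rad and contact force between the fingers and pliers above 3 N and contact force between pliers and machine below 1 N and contact force between pliers and rest below 0.5 N); the arm keeps its last pose, push and grip.
It fails at once if the pliers are pressed on the machine with more than 15 N (contact force between pliers and machine above 15 N).
It fails at once if the bottle is moved by more than 20 mm (distance of bottle from where it was at the start of the episode above 0.02 m).
It fails at once if the slide box is moved by more than 20 mm (distance of slide_box from where it was at the start of the episode above 0.02 m).
It fails at once if the spatula is moved by more than 20 mm (distance of spatula from where it was at the start of the episode above 0.02 m).
It also fails if it takes over 38 s, if anything falls off the work surface, if the arm or the gripper's body presses on something with over 40 N, if the wrist force passes 120 N, or if a joint passes its speed limit or range.

ROBOT

A 6-joint arm with a two-finger parallel gripper is mounted at the origin on the work surface. World frame = base frame: x ahead of the robot, y to its left, z up, the work surface at z = 0. Lengths are in m, angles in rad, forces in N, time in s.
With the tool pointing down it reaches from about 0.35 to 0.975 m from the base axis. Payload 4.9 kg.
Tool frame: the origin (TCP) lies at the very end of the fingers, on their centre line; the grasp point (between the pads) lies 19 mm behind it; z points along the fingers, y is the line along which they close (so a half turn about z gives the same grasp; the last joint's range is limited). The gripper opens to 85 mm and grips with 20 to 120 N. Pads are 22 mm wide; open, the fingers measure 114 mm over their backs; the gripper's body (76 mm by 85 mm) begins 54 mm behind the grasp point. The pads swing forward as they close: fully open they stand 13 mm farther back than shut.
Start: joints at [1.173, 0.053, 1.613, -0, 1.476, -0.119], TCP at [0.172, 0.601, 0.231] pointing down, gripper open.
Joint ranges: [-3.01, 3.01], [-1.01, 2.22], [0.06, 2.58], [-1.02, 4.17], [0.09, 2.62], [-3.14, 3.14]. Speed limits (rad/s): [2.57, 2.57, 3.14, 3.14, 3.14, 3.14].

INTERFACE

Orientations are given as a rotation vector (axis times angle).
In Python, from station import * gives the robot as it stands.
- The arm moves only by the shell command python3 -m crank 'ROWS' [OPENING] [FORCE]. ROWS is JSON, a list of rows, each an object with "offset": the shift along the tool's x, y, z in m, a list of three; "twist": the turn, a rotation vector about the tool's x, y, z in degrees, a list of three. In form: [{"offset": [x, y, z], "twist": [rx, ry, rz]}, ...]. A call has 1 to 20 rows; each row is the pose to reach, as a shift and turn from the pose commanded when the call began, along the tool's axes at that moment; what a row does not reach only later rows make up. A row lasts 1/8 s, in which the tool goes at most 62.5 mm and 10.7 degrees, less where a joint would pass 70% of its speed; a pose out of reach is approached as far as the arm can. A call with a gripper value outside its range is refused whole. OPENING is the opening, from 0 (shut) to 1 (fully open), set as the call begins (- or left out, the last holds). The fingers move at their own pace and stop on an object; FORCE is the grip in N (left out, the last holds). Time passes only in rows, so rows that repeat a pose let the fingers close. It gives the time, the measured TCP pose, the force, the opening and the grip force at its end, in the units of the state.
- get_obs(): the state, without advancing time (a new reading comes with each control period).
- get_image(name): name is "scene" or "top" or "wrist"; returns the picture (480x640x3 uint8, red, green, blue); there is no depth.
- get_calibration(name): a dict with "intrinsics" (3x3 intrinsics, pixels), "world_from_camera" (4x4, takes a point from camera to world coordinates); the wrist camera has in their place "tool_from_camera" (4x4, takes a point from camera to tool coordinates, whose origin is the TCP and whose axes are the flange's). Camera axes: x right, y up, looking along -z (the intrinsics and any distortion apply to the point x, -y, -z); pixel columns grow to the right and rows downward; lengths in m; the calibration is good to about 2 mm. A picture is of the moment at which its call begins: read the wrist's pose just before it. get_calibration takes no time and is no camera call.
- finish_job(): hands the job in; it is judged then, once.
Trained networks look in the newest picture that a camera, given by its name, has taken for a name from the list of things; names that differ only in an ending like _2 or _b are one class to them, and where a whole thing is asked for, a point or a joint stands for the part that bears it (a point fixed in the world has none). Each returns a list of dicts, best first, with "confidence" (0 to 1); they miss things now and then, are a little off and sometimes report something else, mostly with a low value. They report only what shows in the picture. A call takes as long as a camera call. They do not tell look-alikes from the thing itself.
- cut_out(query, camera): "region" (480x640 bool, what is visible of it) and "rect" ([centre column, centre row, width, height] in pixels, round what is visible of it).
The state is a dict: "t": time; "q": joint angles; "dq": joint speeds; "effort": joint torques, N m; "tool_pos": TCP position; "tool_rot": TCP orientation; "contact_force": force on the tool from outside, world axes, zero at the start; "wrist_torque": the same for the moment, N m; "opening": finger opening in m; "grip_force": force on a finger pad.
Only numpy, scipy, OpenCV 4.12 (cv2) and the standard library are available. Lean on these libraries where they do the work, as an engineer would, in place of code of your own. Each camera call takes 0.05 s, during which the arm holds its last target. There are 200 camera calls.

## Working session

There is one attempt and no reset: what is moved stays moved. The work goes in short steps, Python scripts to look and compute and a shell command to move; the robot and the scene stay as the last step left them, time stands still between calls to the robot, and variables do not carry over. Pictures are saved under pics/ and viewed, at most 10 in all, crops included, and the job is handed in when it is done.

```bash
ls; mkdir -p pics
python3 - <<'E'
from station import *
import cv2,numpy as np
np.set_printoptions(precision=4,suppress=True)
o=get_obs(); print(o['t'],o['tool_pos'],o['tool_rot'],o['opening'])
for c in ['scene','top']:
    im=get_image(c); cv2.imwrite(f'pics/{c}0.png',im[:,:,::-1])
    cal=get_calibration(c); print(cal)
    for n in ['pliers','rest','machine']:
        for r in cut_out(n,c): print(c,n,round(r['confidence'],2),np.round(r['rect'],1))
print(get_calibration('wrist'))
E
```

```text
pics
0.0 [0.1717 0.6003 0.2301] [-0.4364 -3.1106  0.003 ] 0.0852677138799344
{'intrinsics': array([[619.0129,   0.    , 324.0415],
       [  0.    , 619.0129, 231.3385],
       [  0.    ,   0.    ,   1.    ]]), 'world_from_camera': array([[ 0.2023, -0.5238,  0.8275,  1.4584],
       [ 0.9792,  0.0967, -0.1782, -0.2483],
       [ 0.0133,  0.8464,  0.5325,  0.6733],
       [ 0.    ,  0.    ,  0.    ,  1.    ]])}
scene pliers 0.87 [257.2 282.9  46.7  75.9]
scene pliers 0.6 [160.8 278.7  37.2  61.6]
scene rest 0.94 [250.4 235.9  42.5  34. ]
scene rest 0.71 [262.1 279.4  66.4  64.7]
scene machine 0.72 [476.5 247.3 120.7 108.4]
scene machine 0.18 [285.1 358.9  48.7  83.6]
{'intrinsics': array([[492.9204,   0.    , 312.8091],
       [  0.    , 492.9204, 237.4835],
       [  0.    ,   0.    ,   1.    ]]), 'world_from_camera': array([[-0.0183,  0.9986, -0.0497,  0.515 ],
       [-0.9998, -0.0181,  0.0049, -0.0279],
       [ 0.0039,  0.0497,  0.9988,  0.9347],
       [ 0.    ,  0.    ,  0.    ,  1.    ]])}
top pliers 0.87 [391.9 204.2  41.9  87.4]
top pliers 0.87 [483.6 256.5  36.5  87.7]
top rest 0.94 [390.5 226.2  59.8  66.9]
top rest 0.85 [391.6 304.6  44.1  48.5]
top rest 0.5 [369.4 134.3  34.4  94. ]
{'intrinsics': array([[389.6276,   0.    , 323.2231],
       [  0.    , 389.6276, 232.1663],
       [  0.    ,   0.    ,   1.    ]]), 'tool_from_camera': array([[ 0.0004,  0.9536,  0.3011,  0.0765],
       [ 1.    , -0.0007,  0.0007,  0.0004],
       [ 0.0009,  0.3011, -0.9536, -0.1429],
       [ 0.    ,  0.    ,  0.    ,  1.    ]])}
```

View pics/top0.png

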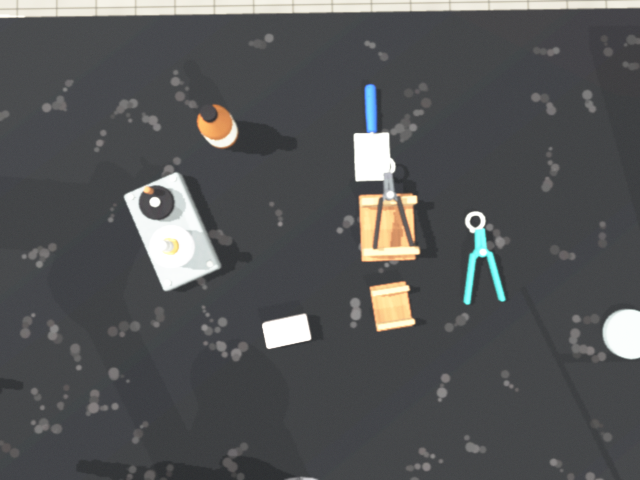

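View pics/scene0.png

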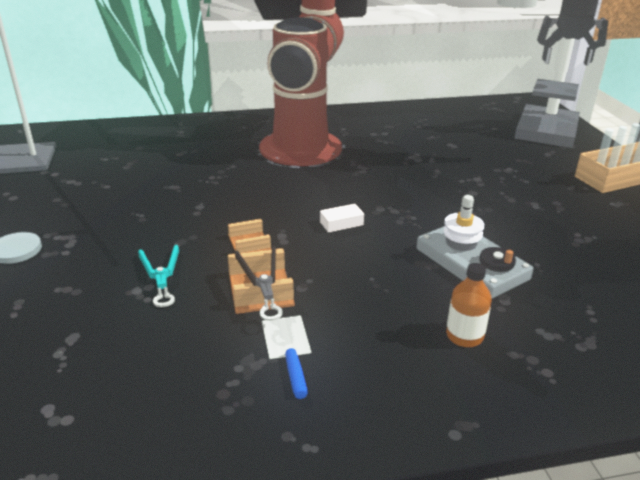

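The turquoise pliers at top (483,256) are the decoy. The dark ones at (390,204) lie on the larger rest at (390,226), and the smaller rest is at (392,305). The axle is at top (171,246), scene (467,200).

```bash
cat > h.py <<'E'
from station import *
import cv2,numpy as np
from scipy.spatial.transform import Rotation as R
np.set_printoptions(precision=4,suppress=True)
def cam(c,o=None):
    k=get_calibration(c)
    if c=='wrist':
        T=np.eye(4);T[:3,:3]=R.from_rotvec(o['tool_rot']).as_matrix();T[:3,3]=o['tool_pos'];M=T@k['tool_from_camera']
    else: M=k['world_from_camera']
    return k['intrinsics'],M
def at(K,M,uv,z):
    d=M[:3,:3]@np.array([(uv[0]-K[0,2])/K[0,0],-(uv[1]-K[1,2])/K[1,1],-1]);p=M[:3,3]
    return p+d*(z-p[2])/d[2]
def px(K,M,P):
    q=M[:3,:3].T@(np.asarray(P)-M[:3,3]);return np.array([K[0,2]-K[0,0]*q[0]/q[2],K[1,2]+K[1,1]*q[1]/q[2]])
E
python3 - <<'E'
from h import *
t=cv2.imread('pics/top0.png');s=cv2.imread('pics/scene0.png')
a=cv2.resize(t[145:275,340:440],None,fx=4,fy=4,interpolation=2)
b=cv2.resize(t[170:300,120:220],None,fx=4,fy=4,interpolation=2)
cv2.imwrite('pics/crop1.png',np.hstack([a,b]))
K,M=cam('top')
for n,uv,z in [('ring',(390,167),.033),('hL',(377,246),.053),('hR',(411,243),.053),('pivot',(389,198),.06),('axle',(172,246),.13),('rest',(388,227),.008),('bottle',(224,133),0),('box',(287,331),.028)]: print(n,at(K,M,uv,z))
print('axle scene',at(*cam('scene'),(467,198),.13))
E
```

```text
ring [ 0.6875 -0.1771  0.033 ]
hL [ 0.5415 -0.1468  0.053 ]
hR [ 0.5458 -0.2078  0.053 ]
pivot [ 0.6266 -0.1694  0.06  ]
axle [0.5453 0.1981 0.13  ]
rest [ 0.5783 -0.1745  0.008 ]
bottle [0.7652 0.1342 0.    ]
box [0.3902 0.0179 0.028 ]
axle scene [0.55   0.2116 0.13  ]
```

View pics/crop1.png

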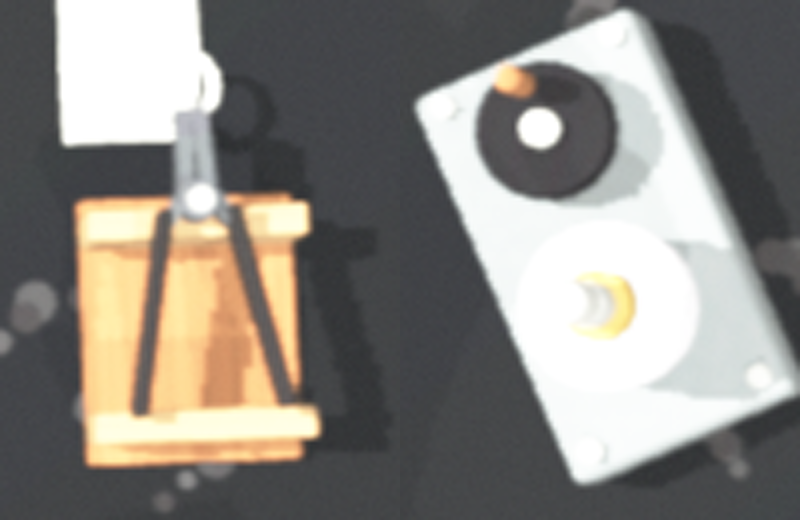

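The crop confirms the dark pliers on the larger rest. Next I compute the move to a viewpoint above them.

```bash
cat >> h.py <<'E'
def plan(pos,head):
    "rows for TCP at pos, pointing down, tool -x along heading"
    o=get_obs();Q=R.from_rotvec(o['tool_rot']).as_matrix()
    x=-np.array([np.cos(head),np.sin(head),0]);z=np.array([0,0,-1.]);G=np.c_[x,np.cross(z,x),z]
    print('offset',Q.T@(np.asarray(pos)-o['tool_pos']),'twist',np.degrees(R.from_matrix(Q.T@G).as_rotvec()),'t',o['t'])
E
python3 - <<'E'
from h import *
K,M=cam('top')
p=at(K,M,(390,194.7),.063);L=at(K,M,(375.5,247),.053);r=at(K,M,(412.5,244.5),.053);g=at(K,M,(389.5,166),.033)
m=(L+r)/2; h=np.arctan2(*(p-m)[1::-1]);h2=np.arctan2(*(g-m)[1::-1]);print(p,m,g,h,h2,np.linalg.norm((p-m)[:2]),np.linalg.norm((g-m)[:2]))
u=np.array([np.cos(h),np.sin(h)]);org=p[:2]-.052*u;print(org)
plan([org[0]-.0,org[1],.2],h)
E
```

```text
[ 0.6321 -0.1708  0.063 ] [ 0.5414 -0.1772  0.053 ] [ 0.6894 -0.1762  0.033 ] 0.07060203968010136 0.006914693245346154 0.09090135710845199 0.1479834473665564
[ 0.5802 -0.1745]
offset [-0.6059 -0.633   0.0313] twist [ -0.0147  -0.0049 -20.0183] t 0.4
```

```bash
python3 -m crank '[{"offset":[-0.06,-0.06,0],"twist":[0,0,-5]},{"offset":[-0.606,-0.633,0.03],"twist":[0,0,-18]},{"offset":[-0.606,-0.633,0.03],"twist":[0,0,-18]},{"offset":[-0.606,-0.633,0.03],"twist":[0,0,-18]},{"offset":[-0.606,-0.633,0.03],"twist":[0,0,-18]},{"offset":[-0.606,-0.633,0.03],"twist":[0,0,-18]},{"offset":[-0.606,-0.633,0.03],"twist":[0,0,-18]},{"offset":[-0.606,-0.633,0.03],"twist":[0,0,-18]},{"offset":[-0.606,-0.633,0.03],"twist":[0,0,-18]},{"offset":[-0.606,-0.633,0.03],"twist":[0,0,-18]},{"offset":[-0.606,-0.633,0.03],"twist":[0,0,-18]},{"offset":[-0.606,-0.633,0.03],"twist":[0,0,-18]},{"offset":[-0.606,-0.633,0.03],"twist":[0,0,-18]},{"offset":[-0.606,-0.633,0.03],"twist":[0,0,-18]},{"offset":[-0.606,-0.633,0.03],"twist":[0,0,-18]},{"offset":[-0.606,-0.633,0.03],"twist":[0,0,-18]},{"offset":[-0.606,-0.633,0.03],"twist":[0,0,-18]}]' 1
python3 - <<'E'
from h import *
import pickle
o=get_obs();im=get_image('wrist')[:,:,::-1];cv2.imwrite('pics/w1.png',im);pickle.dump(o,open('o1.pkl','wb'))
print(o['t'],o['tool_pos'],o['tool_rot'])
for n in ['pliers','rest']:
    for r in cut_out(n,'wrist'): print(n,r['confidence'],np.round(r['rect']))
E
```

```text
t: 2.52
tool_pos: [0.5801, -0.1732, 0.2016]
tool_rot: [-0.058, 3.141, 0.0]
contact_force: [-0.8, 0.6, -1.1]
opening: 0.0854
grip_force: 0.0
2.525 [ 0.5801 -0.1732  0.2016] [-0.0577  3.1408  0.0003]
pliers 0.88 [324. 251. 100. 181.]
pliers 0.81 [102. 107. 107. 213.]
rest 0.72 [330.  38.  94.  71.]
rest 0.57 [324. 198. 128. 151.]
```

View pics/w1.png

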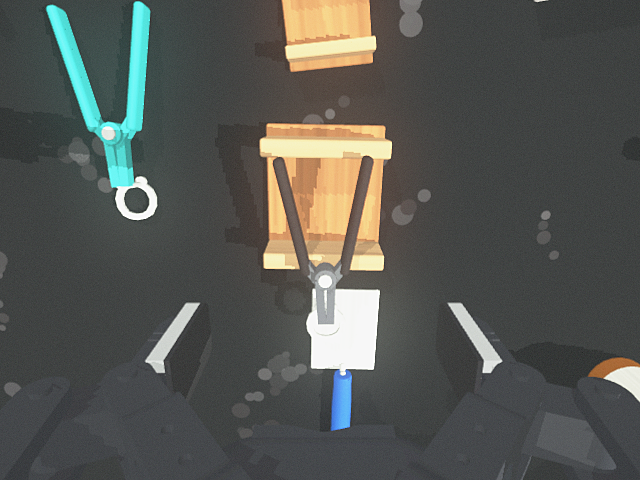

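The wrist view shows the pliers with handle ends at (280,160) and (368,160), pivot at (325,281) and ring at about (323,321). Measuring with sizes as a check, and checking whether a half turn of the tool is available so the camera sees the ring.

Run:
```python
from h import *
import pickle
o=pickle.load(open('o1.pkl','rb'));K,M=cam('wrist',o);print('q',o['q'],'cam',M[:3,3])
for z in (.045,.053,.060):
    p=at(K,M,(325,281),z+.01);L=at(K,M,(280,160),z+.006);r=at(K,M,(368,160),z+.006);g=at(K,M,(323,321),z-.018)
    m=(L+r)/2;d=p-m;print(z,'piv',p,'mid',m,'ring',g,'len',np.linalg.norm(d[:2]),np.linalg.norm((g-p)[:2]),'w',np.linalg.norm(L-r),'h',np.arctan2(d[1],d[0]),np.arctan2(*(g-m)[1::-1]))
for uv in [(260,148),(391,148),(265,262),(384,262)]: print('bar',at(K,M,uv,.045))
```

```text
q [-0.4132  0.0264  1.69    0.0003  1.425  -2.0208] cam [ 0.5037 -0.1759  0.3445]
0.045 piv [ 0.6365 -0.1697  0.055 ] mid [ 0.5398 -0.1741  0.051 ] ring [ 0.6896 -0.1693  0.027 ] len 0.09675264531011879 0.05309508450059275 w 0.06566727887137473 h 0.04612729566897241 0.031870725331224085
0.053 piv [ 0.6328 -0.1698  0.063 ] mid [ 0.5389 -0.1742  0.059 ] ring [ 0.6849 -0.1695  0.035 ] len 0.09406511241478294 0.0520808762141413 w 0.06387720006035867 h 0.04612687954450307 0.031879464362678675
0.06 piv [ 0.6296 -0.17    0.07  ] mid [ 0.538  -0.1742  0.066 ] ring [ 0.6808 -0.1697  0.042 ] len 0.0917135211313782 0.05119344684746244 w 0.06231088110071959 h 0.04612649542992658 0.031887482372171955
bar [ 0.5334 -0.2227  0.045 ]
bar [ 0.5297 -0.1239  0.045 ]
bar [ 0.6258 -0.2196  0.045 ]
bar [ 0.6221 -0.1214  0.045 ]
```

```bash
python3 -m crank '[{"offset":[-0.003,0.001,0.04],"twist":[0,0,90]},{"offset":[-0.003,0.001,0.08],"twist":[0,0,90]},{"offset":[-0.003,0.001,0.08],"twist":[0,0,90]},{"offset":[-0.003,0.001,0.08],"twist":[0,0,90]},{"offset":[-0.003,0.001,0.08],"twist":[0,0,90]},{"offset":[-0.003,0.001,0.08],"twist":[0,0,90]},{"offset":[-0.003,0.001,0.08],"twist":[0,0,90]},{"offset":[-0.003,0.001,0.08],"twist":[0,0,90]},{"offset":[-0.003,0.001,0.08],"twist":[0,0,90]},{"offset":[-0.003,0.001,0.08],"twist":[0,0,170]},{"offset":[-0.003,0.001,0.08],"twist":[0,0,170]},{"offset":[-0.003,0.001,0.08],"twist":[0,0,170]},{"offset":[-0.003,0.001,0.08],"twist":[0,0,170]},{"offset":[-0.003,0.001,0.08],"twist":[0,0,170]},{"offset":[-0.003,0.001,0.08],"twist":[0,0,170]},{"offset":[-0.003,0.001,0.08],"twist":[0,0,170]},{"offset":[-0.003,0.001,0.08],"twist":[0,0,170]},{"offset":[-0.003,0.001,0.08],"twist":[0,0,180]},{"offset":[-0.003,0.001,0.08],"twist":[0,0,180]}]' 1 40
python3 - <<'E'
from h import *
import pickle
o=get_obs();im=get_image('wrist')[:,:,::-1];cv2.imwrite('pics/w2.png',im);pickle.dump(o,open('o2.pkl','wb'))
print(o['t'],o['tool_pos'],o['tool_rot'],o['q'])
K,M=cam('wrist',o)
for z in (.045,.053):
    u=np.array([np.cos(.038),np.sin(.038),0])
    org=np.array([.583,-.172,z]);print(px(K,M,org+.052*u+[0,0,.01]),px(K,M,org+.105*u-[0,0,.018]))
E
```

```text
t: 5.05
tool_pos: [0.5833, -0.1728, 0.1217]
tool_rot: [3.141, 0.06, 0.001]
contact_force: [0.6, 0.5, -0.0]
opening: 0.085
grip_force: 0.0
5.05 [ 0.5833 -0.1728  0.1217] [3.1408 0.06   0.0008] [-0.4102  0.1038  1.7477  0.      1.2896  1.1224]
[321.7916 160.2162] [321.876   58.5358]
[321.751  162.1766] [321.8406  56.7182]
```

View pics/w2.png

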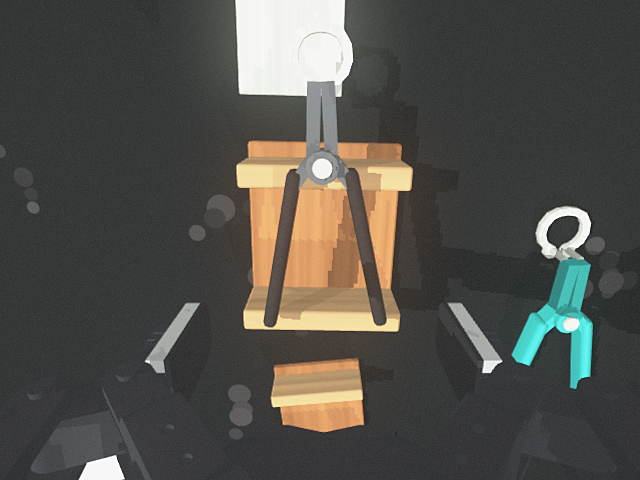

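The pivot is at (322,168), the ring at (324,55) and the handle ends at (270,322) and (380,320), with the handles resting on top of the rear bar. I triangulate these with the first view.

Run:
```python
from h import *
import pickle
C=[cam('wrist',pickle.load(open(f'o{i}.pkl','rb'))) for i in (1,2)]
def tri(a,b):
    A=0;B=0
    for (K,M),uv in zip(C,(a,b)):
        p=M[:3,3];d=at(K,M,uv,0)-p;d/=np.linalg.norm(d);P=np.eye(3)-np.outer(d,d);A=A+P;B=B+P@p
    return np.linalg.solve(A,B)
for n,a,b in [('piv',(325,281),(322,168)),('ring',(322,321),(323,54)),('hr',(280,160),(380,320)),('hl',(368,160),(270,322))]:print(n,tri(a,b))
```

```text
piv [ 0.632  -0.17    0.0629]
ring [ 0.6907 -0.1693  0.0238]
hr [ 0.5398 -0.2078  0.0545]
hl [ 0.537  -0.1421  0.0563]
```

```bash
python3 -m crank '[{"offset":[-0.002,0,0.045],"twist":[0,0,0]},{"offset":[-0.002,0,0.075],"twist":[0,0,0]},{"offset":[-0.002,0,0.088],"twist":[0,0,0]},{"offset":[-0.002,0,0.088],"twist":[0,0,0]}]' 1 40 && python3 -m crank '[{"offset":[0,0,0],"twist":[0,0,0]},{"offset":[0,0,0],"twist":[0,0,0]},{"offset":[0,0,0],"twist":[0,0,0]},{"offset":[0,0,0],"twist":[0,0,0]},{"offset":[0,0,0],"twist":[0,0,0]},{"offset":[0,0,0],"twist":[0,0,0]},{"offset":[0,0,0],"twist":[0,0,0]},{"offset":[0,0,0],"twist":[0,0,0]}]' 0 40
```

```text
t: 5.6
tool_pos: [0.581, -0.1731, 0.0328]
tool_rot: [-3.14, -0.057, 0.002]
contact_force: [0.5, -0.4, 0.6]
opening: 0.0857
grip_force: 0.0
t: 6.6
tool_pos: [0.5841, -0.1748, 0.0385]
tool_rot: [3.138, 0.056, 0.008]
contact_force: [-5.0, 0.9, 14.2]
opening: 0.0344
grip_force: 39.8
```

Fully squeezed (opening 34 mm), with the rest being pressed a little. Lift and inspect.

```bash
python3 -m crank '[{"offset":[0,0,-0.01],"twist":[0,0,0]},{"offset":[0,0,-0.03],"twist":[0,0,0]},{"offset":[0,0,-0.08],"twist":[0,0,0]},{"offset":[0,0,-0.14],"twist":[0,0,0]},{"offset":[0,0,-0.17],"twist":[0,0,0]},{"offset":[0,0,-0.17],"twist":[0,0,0]},{"offset":[0,0,-0.17],"twist":[0,0,0]}]'
python3 - <<'E'
from h import *
import pickle
o=get_obs();im=get_image('wrist')[:,:,::-1];cv2.imwrite('pics/w3.png',im);pickle.dump(o,open('o3.pkl','wb'))
im=get_image('scene')[:,:,::-1];cv2.imwrite('pics/s3.png',im)
print(o['t'],o['tool_pos'],o['tool_rot'],o['q'])
E
```

```text
t: 7.48
tool_pos: [0.5804, -0.173, 0.2015]
tool_rot: [-3.14, -0.056, 0.004]
contact_force: [-1.0, -0.3, -2.6]
opening: 0.0342
grip_force: 40.2
7.475 [ 0.5804 -0.173   0.2015] [-3.1399 -0.0556  0.004 ] [-0.4125  0.0288  1.6876  0.      1.428   1.1229]
```

View pics/w3.png

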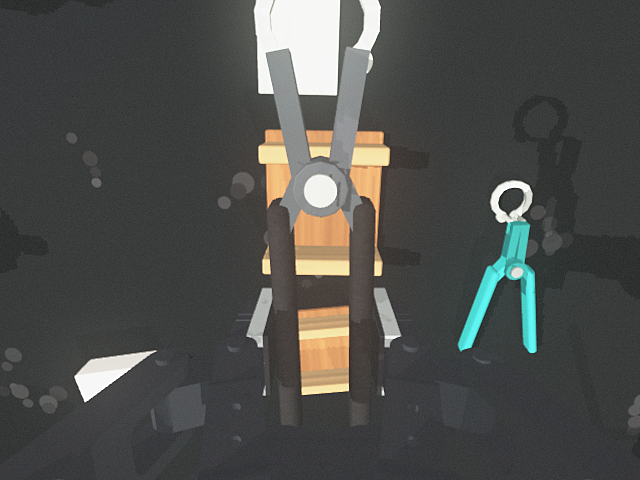

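The pliers are lifted and fully squeezed, with the pivot at (320,190) and ring sides at columns 255–381 near row 12. I fit the in-hand pose and crop enlarged views to check it.

Run:
```python
from h import *
import pickle
k=get_calibration('wrist');K,M=k['intrinsics'],k['tool_from_camera']
for z in (-.0105,-.0145,-.0185,-.021):
    x=at(K,M,(320,190),z-.01);o=x-[.052,0,0];o[2]=z
    P=lambda a,b,c:px(K,M,o+[a,b,-c])
    print(z,'org',o,'rear',P(-.045,-.018,.005),P(-.045,.018,.005),'front',P(.035,-.018,.002),P(.035,.018,.002),'ring',P(.105,0,-.018), P(.105,.02,-.018))
w=cv2.imread('pics/w3.png');s=cv2.imread('pics/s3.png')
a=cv2.resize(cv2.convertScaleAbs(w[0:450,225:415],alpha=1.8,beta=30),None,fx=1.3,fy=1.3)
cv2.imwrite('pics/c3.png',np.hstack([a,cv2.resize(s[160:345,190:375],(585,585),interpolation=2)[:, :540]]))
Ks,Ms=cam('scene');oo=pickle.load(open('o3.pkl','rb'));Q=R.from_rotvec(oo['tool_rot']).as_matrix()
for z in (-.0105,-.0145,-.0185): print('scene piv',z,px(Ks,Ms,oo['tool_pos']+Q@np.array([at(K,M,(320,190),z-.01)[0],0,z-.01])))
```

```text
-0.0105 org [ 0.0012 -0.0011 -0.0105] rear [276.27   422.9899] [364.8961 422.9732] front [269.0446 233.1444] [371.4749 233.1637] ring [320.2636  22.8902] [378.0495  22.9252]
-0.0145 org [ 0.002  -0.0011 -0.0145] rear [275.1194 429.1201] [366.0772 429.102 ] front [267.4887 234.4618] [373.0464 234.4814] ring [320.2718  17.7061] [379.8501  17.7427]
-0.0185 org [ 0.0028 -0.0011 -0.0185] rear [273.9067 435.5817] [367.322  435.5618] front [265.8348 235.8622] [374.7168 235.8821] ring [320.2805  12.19  ] [381.7661  12.2285]
-0.021 org [ 0.0033 -0.001  -0.021 ] rear [273.1148 439.8005] [368.1348 439.7796] front [264.7471 236.7832] [375.8153 236.8033] ring [320.2862   8.5594] [383.0271   8.5991]
scene piv -0.0105 [259.6869 193.3612]
scene piv -0.0145 [259.6545 191.2868]
scene piv -0.0185 [259.6219 189.2   ]
```

View pics/c3.png

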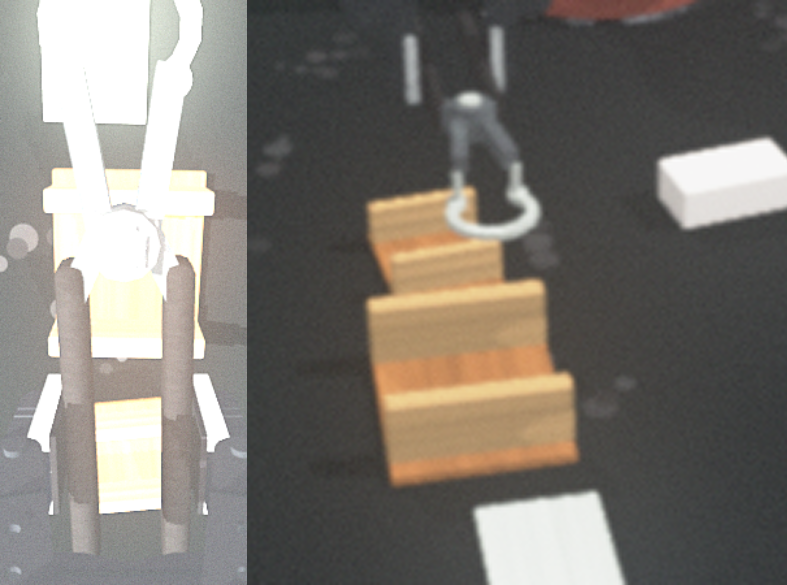

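```bash
python3 -m crank '[{"offset":[-0.006,-0.015,-0.02],"twist":[0,0,0]},{"offset":[-0.022,-0.055,-0.04],"twist":[0,0,0]},{"offset":[-0.042,-0.105,-0.04],"twist":[0,0,0]},{"offset":[-0.064,-0.16,-0.04],"twist":[0,0,0]},{"offset":[-0.084,-0.215,-0.04],"twist":[0,0,0]},{"offset":[-0.104,-0.265,-0.04],"twist":[0,0,0]},{"offset":[-0.12,-0.305,-0.04],"twist":[0,0,0]},{"offset":[-0.128,-0.325,-0.04],"twist":[0,0,0]},{"offset":[-0.128,-0.325,-0.04],"twist":[0,0,0]},{"offset":[-0.128,-0.325,-0.04],"twist":[0,0,0]}]'
python3 - <<'E'
from h import *
import pickle
o=get_obs();w=get_image('wrist')[:,:,::-1];cv2.imwrite('pics/w4.png',w);pickle.dump(o,open('o4.pkl','wb'))
s=get_image('scene')[:,:,::-1];cv2.imwrite('pics/s4.png',s)
print(o['t'],o['tool_pos'],o['tool_rot'],o['opening'],o['grip_force'])
a=px(*cam('wrist',o),[.547,.203,.13]);print(a)
x,y=int(a[0])-90,max(int(a[1])-90,0)
A=cv2.resize(w[y:y+180,x:x+130],(390,540),interpolation=2)
B=cv2.resize(s[175:265,420:485],(390,540),interpolation=2)
print(x,y);cv2.imwrite('pics/c4.png',np.hstack([A,B]))
# ring check from s3
o3=pickle.load(open('o3.pkl','rb'));Q=R.from_rotvec(o3['tool_rot']).as_matrix();Ks,Ms=cam('scene')
for pit in (-.05,0,.05):
    P=lambda a,b,c:np.round(px(Ks,Ms,o3['tool_pos']+Q@(np.array([.002,-.0015,-.0145])+[a*np.cos(pit)-c*np.sin(pit),b,-c*np.cos(pit)-a*np.sin(pit)])),1)
    print(pit,P(.105,0,-.02),P(.1255,0,-.022),P(.052,0,.01))
E
```

```text
t: 8.82
tool_pos: [0.4417, 0.1463, 0.2421]
tool_rot: [3.14, 0.055, -0.003]
contact_force: [-0.0, -0.4, -2.6]
opening: 0.0344
grip_force: 40.2
8.825 [0.4417 0.1463 0.2421] [ 3.1404  0.0551 -0.003 ] 0.03444284362383458 40.175963044166565
[234.9091  56.9276]
144 0
-0.05 [267.  228.8] [269.4 237.9] [260.8 192.9]
0 [267.  226.2] [269.4 234.7] [260.6 191.2]
0.05 [267.  223.4] [269.3 231.3] [260.5 189.5]
```

View pics/c4.png

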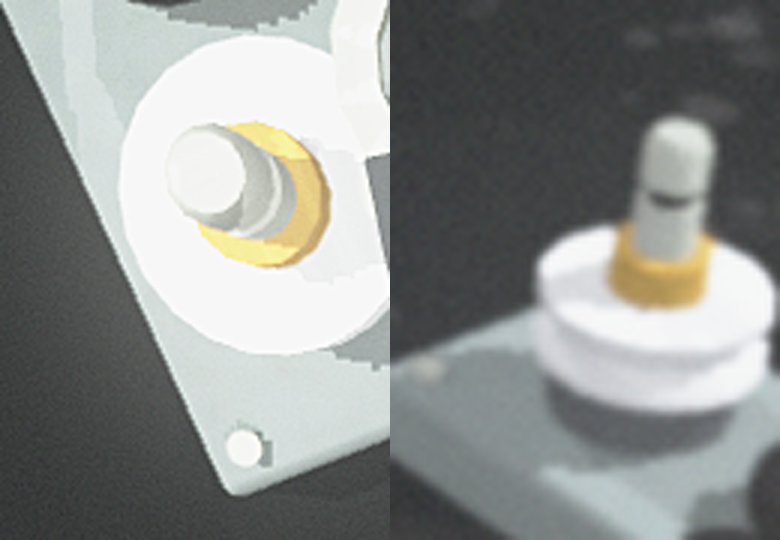

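The axle top is at wrist (212,56), with the free axle top disc clearly seen, and at scene (468,197). The groove is the dark line at scene (467,208).

Run:
```python
from h import *
import pickle
o=pickle.load(open('o4.pkl','rb'));C=cam('wrist',o)
print('wrist top',at(*C,(212.3,56),.13),'scene top',at(*cam('scene'),(468.3,197.2),.13),'top',at(*cam('top'),(168.5,245),.13))
# collar: crop centre ~ (263,195)/3
print('collar wrist',at(*C,(144+263/3,195/3),.09),'pulley',at(*C,(144+258/3,195/3),.075))
im=get_image('top')[:,:,::-1];cv2.imwrite('pics/t4.png',im)
```

```text
wrist top [0.547  0.2165 0.13  ] scene top [0.5476 0.2152 0.13  ] top [0.5471 0.2038 0.13  ]
collar wrist [0.546  0.2139 0.09  ] pulley [0.5473 0.2184 0.075 ]
```

```bash
python3 -m crank '[{"offset":[0.001,-0.02,0],"twist":[0,0,0]},{"offset":[0.001,-0.05,0.01],"twist":[0,0,0]},{"offset":[0.001,-0.064,0.03],"twist":[0,0,0]},{"offset":[0.001,-0.064,0.06],"twist":[0,0,0]},{"offset":[0.001,-0.064,0.08],"twist":[0,0,0]},{"offset":[0.001,-0.064,0.084],"twist":[0,0,0]},{"offset":[0.001,-0.064,0.084],"twist":[0,0,0]},{"offset":[0.001,-0.064,0.084],"twist":[0,0,0]}]'
python3 - <<'E'
from h import *
import pickle
o=get_obs();w=get_image('wrist')[:,:,::-1];cv2.imwrite('pics/w5.png',w);pickle.dump(o,open('o5.pkl','wb'))
s=get_image('scene')[:,:,::-1];cv2.imwrite('pics/s5.png',s)
print(o['t'],o['tool_pos'],o['tool_rot'],o['opening'],o['grip_force'])
print(px(*cam('wrist',o),[.547,.216,.13]),px(*cam('scene'),[.547,.216,.13]))
A=cv2.resize(w[0:120,240:400],(480,360),interpolation=2)
B=cv2.resize(s[160:250,420:500],(320,360),interpolation=2)
cv2.imwrite('pics/c5.png',np.hstack([A,B]))
E
```

```text
t: 9.98
tool_pos: [0.4416, 0.2109, 0.1608]
tool_rot: [-3.14, -0.055, -0.004]
contact_force: [-0.3, 0.5, -1.5]
opening: 0.0348
grip_force: 40.2
9.975 [0.4416 0.2109 0.1608] [-3.1404 -0.0549 -0.0037] 0.03476245072497798 40.229507088661194
[319.9898  37.1414] [468.5973 197.0042]
```

View pics/c5.png

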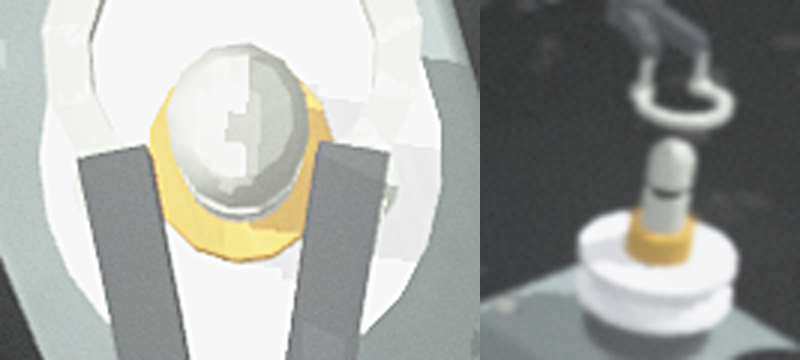

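The axle disc is at (319,37), as predicted. The ring's inner edges are at columns 271.7 and 365, so it is laterally centred. In the scene view the ring spans columns 458–484 and its front edge is at row 192.5.

Run:
```python
from h import *
import pickle
o=pickle.load(open('o5.pkl','rb'));Ks,Ms=cam('scene');Q=R.from_rotvec(o['tool_rot']).as_matrix()
for z in (.003,.0055,.008,.011):
  for x in (.105,.107):
    P=lambda a,b,c:np.round(px(Ks,Ms,o['tool_pos']+Q@np.array([x+a,b-.002,z+c])),1)
    print(z,x,'c',P(0,0,0),'front',P(.0195,0,.002),'sides',P(0,-.02,0),P(0,.02,0))
# automatic: bright ring contour in scene and wrist
s=cv2.imread('pics/s5.png')[160:200,440:500];g=s.min(2);m=(g>150).astype('uint8')
n,l,st,c=cv2.connectedComponentsWithStats(m)
for i in range(1,n): 
    if st[i][4]>15: print(st[i]+[440,160,0,0,0],c[i]+[440,160])
w=cv2.imread('pics/w5.png')
for r in (2,8,14,20,26,32): print(r,w[r,250:275].mean(1).astype(int),w[r,360:385].mean(1).astype(int))
```

```text
0.003 0.105 c [470.9 183.2] front [475.5 189.2] sides [481.2 182.1] [460.6 184.3]
0.003 0.107 c [471.4 183.7] front [476.  189.7] sides [481.7 182.6] [461.1 184.8]
0.0055 0.105 c [470.7 184.4] front [475.3 190.4] sides [481.  183.3] [460.4 185.5]
0.0055 0.107 c [471.2 184.9] front [475.8 190.9] sides [481.5 183.8] [460.9 186. ]
0.008 0.105 c [470.6 185.6] front [475.1 191.7] sides [480.8 184.5] [460.3 186.8]
0.008 0.107 c [471.  186.1] front [475.6 192.2] sides [481.3 185. ] [460.7 187.3]
0.011 0.105 c [470.3 187.1] front [474.9 193.1] sides [480.5 186. ] [460.1 188.2]
0.011 0.107 c [470.8 187.6] front [475.4 193.7] sides [481.  186.5] [460.5 188.8]
[458 175  25  17 149] [471.3087 185.5302]
[464 195  10   5  41] [468.439  197.2927]
2 [197 199 200 198 198 208 231 242 240 239 240 240 240 240 241 240 242 241
 240 241 243 244 213 141 217] [244 212 231 243 241 240 240 239 240 241 241 241 242 241 241 240 241 242
 241 215 211 212 213 213 212]
8 [195 198 193 203 227 246 246 241 238 242 243 245 245 247 247 244 244 240
 242 244 224 137 214 255 249] [248 249 249 205 218 242 242 240 240 242 246 
[... 193 characters left out ...]
243 240 239 240 240 240 241 241 241 240 240
 242 240 222 211 213 212 214]
20 [201 199 200 194 211 237 240 240 240 240 239 240 241 241 241 241 241 242
 243 237 175 244 249 247 247] [247 247 248 249 233 233 241 241 240 239 240 240 240 241 241 241 241 240
 241 243 224 150 159 158 158]
26 [199 197 198 198 197 222 243 240 239 239 239 239 240 241 241 241 241 242
 246 242 198 225 251 248 247] [247 247 248 249 220 246 248 247 247 247 247 243 241 240 240 240 240 240
 240 246 249 255 212 151 165]
32 [197 196 197 196 195 211 238 241 239 241 245 239 238 240 241 246 248 245
 246 244 241 238 234 248 247] [248 248 248 237 240 243 239 239 241 243 243 243 243 240 241 243 243 242
 244 247 247 247 250 255 185]
```

Laterally centred. The ring needs about 1 mm back along x. The ring centre is about 7 mm below the TCP, so the target TCP height is about 0.117.

```bash
python3 -m crank '[{"offset":[-0.001,0,0],"twist":[0,0,0]},{"offset":[-0.001,0,0.005],"twist":[0,0,0]},{"offset":[-0.001,0,0.012],"twist":[0,0,0]},{"offset":[-0.001,0,0.019],"twist":[0,0,0]},{"offset":[-0.001,0,0.026],"twist":[0,0,0]},{"offset":[-0.001,0,0.033],"twist":[0,0,0]},{"offset":[-0.001,0,0.038],"twist":[0,0,0]},{"offset":[-0.001,0,0.042],"twist":[0,0,0]},{"offset":[-0.001,0,0.042],"twist":[0,0,0]},{"offset":[-0.001,0,0.042],"twist":[0,0,0]}]'
python3 - <<'E'
from h import *
import pickle
o=get_obs();w=get_image('wrist')[:,:,::-1];cv2.imwrite('pics/w6.png',w);pickle.dump(o,open('o6.pkl','wb'))
s=get_image('scene')[:,:,::-1];cv2.imwrite('pics/s6.png',s)
print(o['t'],o['tool_pos'],o['tool_rot'],o['opening'],o['grip_force'],o['contact_force'])
print('axle at groove',px(*cam('wrist',o),[.547,.216,.13]),px(*cam('scene'),[.547,.216,.11]))
print('axle in tool',R.from_rotvec(o['tool_rot']).as_matrix().T@(np.array([.547,.216,.11])-o['tool_pos']))
A=cv2.resize(w[0:120,240:400],(480,360),interpolation=2)
B=cv2.resize(s[180:240,440:493],(318,360),interpolation=2)
cv2.imwrite('pics/c6.png',np.hstack([A,B]))
E
```

```text
t: 11.32
tool_pos: [0.4399, 0.2109, 0.1175]
tool_rot: [-3.141, -0.056, -0.001]
contact_force: [-0.3, -0.3, -1.6]
opening: 0.0349
grip_force: 40.2
11.325 [0.4399 0.2109 0.1175] [-3.141  -0.0555 -0.0006] 0.03486901073569956 40.241392850875854 [-0.2769 -0.3258 -1.6242]
axle at groove [319.0039   4.6424] [467.0979 206.5428]
axle in tool [ 0.1073 -0.0014  0.0076]
```

View pics/c6.png

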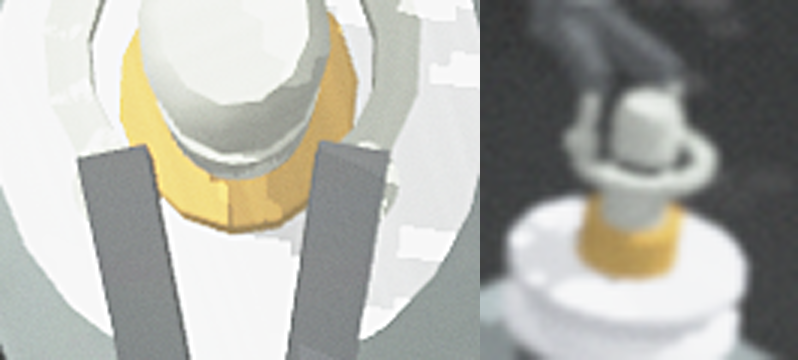

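The ring encircles the axle, centred sideways, with its front edge at the row expected for groove height. The tool force is only the pliers' weight, so nothing is touching. Hand in.

```bash
python3 -c "
from station import *
print(finish_job())"
```

```text
the job is handed in; nothing more can be done
None
```

I handed the job in with the pliers held fully squeezed and the ring around the axle at groove height; the camera estimates put it within tolerance and I saw no contact, but the station returned no verdict.

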